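# Fish a dropped flange collar out from behind a grinder guard

## Task

The grinder's steel collar has dropped behind the fixed bar guard, where a hand cannot go. Use the hooked rod to draw it out along the slate tray until it comes up against the V-shaped slate fence and sits centred in the V, and keep a steady pull of about 10 N on it there for a second; slate chips, so go by feel and do not pull or press harder. Then put the rod back on the bench, off the tray, leaving the collar in the V and the other things on the bench alone.

Things in the scene. Friction and masses are not known exactly. Their poses are not given: they have to be found in the camera images.
- rod: Hooked rod, 0.2 kg: wooden block handle 30 (x) x 90 (y) x 40 (z) mm; from its +y end runs a steel rod 8 mm thick, axis 30 mm above the underside, ending in a leg turned straight down. Stands on handle and leg. Origin: centre of the handle's underside; +y to the hook, z up. Balances 50 mm towards the hook. Starts on the robot's right, hook roughly towards +y.
- hook (a point): Lower end (centre) of the rod's turned-down leg, which is 8 mm thick and 30 mm long; 290 mm from the rod's origin along the rod's +y, level with the handle's underside. Axes as the rod's.
- collar: Plain steel collar (thick washer) lying flat: outside diameter 44, bore 26, 10 mm thick, about 0.08 kg (varies, as does friction). Origin: centre of its underside. It lies on the tray under the guard, its centre 35 to 85 mm in from the guard's mouth.
- tray: Fixed slate slab, 170 mm wide (x), from y = -130 to +120 mm about its origin; top face 30 mm above its origin (which lies below the bench). z up. At y > 0 it lies under the guard, at y < 0 it is open above. Position, height and yaw vary. The rod must not press on it with more than 15 N, nor the robot with more than 5 N.
- guard: Fixed bar guard of a bench grinder. Origin on the tray's top, straight above the tray's origin, axes as the tray's. Mouth at y = 0, open to -y, 154 mm between posts; bars on top (underside 70 mm above the tray) and at the sides, about 30 mm apart; back plate at y = 115 mm, a motor 80 mm high behind it. Hitting it with the rod over 15 N or the robot over 5 N is damage.
- mug: White mug, 80 mm across, 80 mm high, standing on the bench beyond the work. Origin under its centre. Leave alone.
- chisel_a: Steel stone chisel, about 200 mm long, 12 mm wide, 10 mm high, lying on the bench beyond the work. Origin under its middle. Leave alone.
- chisel_b: Steel stone chisel, about 180 mm long, 16 mm wide, 10 mm high, lying beside the other. Origin under its middle. Leave alone.
- mouth (a point): Middle of the guard's mouth on the tray's top (the guard's origin; axes as the tray's). From here to -y two 8 mm rails along the tray's long edges carry the fence: a cross bar with two slate cheeks, each 12 mm thick, 50 long, 16 high, in a V that opens to the guard (+y), centred on the tray's middle line x = 0, each cheek 40 degrees from y; the V's mouth is 76 mm wide.
- rail_end (a point): Outer end of the fence rails, on the tray's edge, 130 mm out from the mouth. The fence is clamped rigidly by hand and its place is NOT measured: the collar's centre touching both cheeks may be 45 to 75 mm out from the mouth (fence 56 mm further). Find it by feel. A pull of 8 to 13 N held a second centres the collar; over 17 N from the collar or 15 N from the rod chips it.
Things that resemble listed ones, but are neither listed nor needed, are in the scene too. What is meant by the collar is not orange or red, and is the smaller of those in its own colour.

How it is judged:
On the way, in this order (a step that is already met when the one before it is completed fails the run):
1. the collar is drawn out clear of the guard's bars (y of collar in the frame of tray below -0.024 m).
2. out there the collar sits centred on the tray's middle line (within 3 mm) and the rod's pull presses it against the fence with more than 6 N for 0.4 s (x of collar in the frame of tray between -0.003 and 0.003 m and y of collar in the frame of tray below -0.04 m and contact force between collar and guard above 6 N and contact force between rod and collar above 5 N), for 0.4 s.
At the end, for the whole second after the job is handed in: The collar lies flat and still on the tray's open part where the fence's V can be (40 to 80 mm out from the guard's mouth), within 4 mm of the tray's middle line; the rod lies still on the bench (handle and hook end lower than 35 mm), touching neither tray, guard, fence nor collar (x of collar in the frame of tray between -0.004 and 0.004 m and y of collar in the frame of tray between -0.08 and -0.04 m and z of collar in the frame of tray between 0.027 and 0.034 m and angle between collar's own z axis and vertical below 0.12 rad and linear speed of collar below 0.01 m/s and height (world z) of each of rod, hook below 0.035 m and linear speed of rod below 0.02 m/s and contact force between rod and tray below 0.05 N and contact force between rod and guard below 0.05 N and contact force between rod and collar below 0.05 N).
It fails at once if the collar is pulled against the fence or guard with more than 17 N (contact force between collar and guard above 17 N).
It fails at once if the rod presses on the tray, the guard or the fence with more than 15 N (contact force between rod and tray above 15 N or contact force between rod and guard above 15 N).
It fails at once if the robot itself touches the collar, or pushes the guard, fence or tray with more than 5 N (contact force between any of the arm, the fingers and collar above 0.5 N or contact force between any of the arm, the fingers and guard above 5 N or contact force between any of the arm, the fingers and tray above 5 N).
It fails at once if the rod is dropped (height (world z) of rod above 0.03 m and linear speed of rod above 0.3 m/s and contact force between the fingers and rod below 0.1 N).
It fails at once if the mug or a chisel is moved more than 20 mm (distance of any of mug, chisel_a, chisel_b from where it was at the start of the episode above 0.02 m).
It also fails if it takes over 62 s, if anything falls off the work surface, if the arm or the gripper's body presses on something with over 40 N, if the wrist force passes 120 N, or if a joint passes its speed limit or range.

## Robot

A 6-joint arm with a two-finger parallel gripper is mounted at the origin on the work surface. World frame = base frame: x ahead of the robot, y to its left, z up, the work surface at z = 0. Lengths are in m, angles in rad, forces in N, time in s.
With the tool pointing down it reaches from about 0.25 to 0.775 m from the base axis. Payload 8.9 kg.
Tool frame: the origin (TCP) lies on the mounting face of the last link; the fingertips stand 173 mm ahead of it and the grasp point (between the pads) lies 155 mm ahead of it (pinch_z is the distance from the TCP to the grasp point, in m); z points along the fingers, y is the direction in which the jaws open and shut (so a half turn about z gives the same grasp; the last joint's range is limited). The gripper opens to 85 mm and grips with 20 to 120 N. Pads are 22 mm wide; open, the fingers measure 114 mm over their backs; the gripper's body (76 mm by 85 mm) begins 54 mm behind the grasp point. The pads swing forward as they close: fully open they stand 13 mm farther back than shut.
Start: joints at [-1.272, 0.291, -0.153, 1.127, 0, 1.431], TCP at [0.223, -0.475, 0.405] pointing down, gripper open.
Joint ranges: [-2.52, 2.52], [-0.91, 1.74], [-1.3, 1.37], [-1.96, 2.02], [-1.52, 1.47], [-3.14, 3.14]. Speed limits (rad/s): [2.22, 2.22, 2.79, 3.14, 3.14, 3.14].

## Interface

Orientations are given as a unit quaternion [x, y, z, w].
In Python, from workcell import movep, move_linear, movej, release, gripper_close, wait, ik, camera, camera_params, PlanningError, job_done, current_time, current_joint_positions, current_qvel, current_joint_efforts, current_tcp_pos, current_ee_rot, current_wrist_force, current_ft_torque, current_grip_width, pinch_z gives the robot as it stands. Calls block until the motion is done:
- movep(position, orientation): joint-space move of the TCP to a pose.
- move_linear(position, orientation=None, velocity=0.15): straight line of the TCP; orientation=None keeps the orientation; velocity is the mean speed in m/s.
- movej(angles): joint-space move.
- release() and gripper_close(force=None): open the fingers fully, or close them until they stop; force is the grip in N (None keeps the last).
- wait(seconds).
- ik(position, orientation): joint angles nearest the present ones, or None.
- camera(name): name is "side" or "top" or "wrist"; returns the picture (420x560x3 uint8, red, green, blue); there is no depth.
- camera_params(name): a dict with "mtx" (3x3 intrinsics, pixels), "dist_coeffs" ([k1, k2, p1, p2, k3] as OpenCV has them; the pictures are not rectified), "R" (3x3) and "t" (3): a world point X has camera coordinates R X + t. Camera axes: x right, y down, z forward; pixel columns grow to the right and rows downward; lengths in m; the calibration is good to about 2 mm. A picture is of the moment at which its call begins: read the wrist's pose just before it. camera_params takes no time and is no camera call; for the wrist camera it gives the pose at the moment of the call.
A pose or a line that the arm cannot do raises PlanningError and nothing moves.
- job_done(): hands the job in, once; it reports no verdict.
Readings, each from a call of its own:
- current_time(): time.
- current_joint_positions(): joint angles.
- current_qvel(): joint speeds.
- current_joint_efforts(): joint torques, N m.
- current_tcp_pos(): TCP position.
- current_ee_rot(): TCP orientation.
- current_wrist_force(): force on the tool from outside, world axes, zero at the start.
- current_ft_torque(): the same for the moment, N m.
- current_grip_width(): finger opening in m.
Only numpy, scipy, OpenCV 4.12 (cv2) and the standard library are available. Lean on these libraries where they do the work, as an engineer would, in place of code of your own. Each camera call takes 0.05 s, during which the arm holds its last target. There are 200 camera calls.

## Working session

There is one attempt and no reset: what is moved stays moved. The work goes in short steps, each a Python script; the robot and the scene stay as the last script left them, time stands still between calls to the robot, and variables do not carry over. Pictures are saved under pics/ and viewed, about 8 in all and at most 12, crops included, and the job is handed in when it is done.

```bash
mkdir -p pics; ls; python3 - <<'E'
from workcell import *
import cv2,numpy as np
for n in ("top","side"):
    im=camera(n); cv2.imwrite(f"pics/{n}0.png",im[:,:,::-1])
    p=camera_params(n); print(n,{k:np.round(v,4).tolist() for k,v in p.items()})
print(current_time(),pinch_z if not callable(pinch_z) else pinch_z(),current_ee_rot(),current_wrist_force())
E
```

```text
pics
top {'mtx': [[393.8855, 0.0, 275.9226], [0.0, 393.8855, 211.3732], [0.0, 0.0, 1.0]], 'dist_coeffs': [-0.1081, 0.0, 0.0, 0.0, 0.0], 'R': [[-0.028, -0.9996, -0.0066], [-0.9946, 0.0285, -0.0997], [0.0998, 0.0038, -0.995]], 't': [0.0745, 0.5947, 0.9514]}
side {'mtx': [[446.9886, 0.0, 291.7469], [0.0, 446.9886, 198.6595], [0.0, 0.0, 1.0]], 'dist_coeffs': [-0.1344, 0.0, 0.0, 0.0, 0.0], 'R': [[-0.8927, -0.4505, -0.0108], [-0.3474, 0.7033, -0.6203], [0.287, -0.55, -0.7843]], 't': [0.5454, 0.1886, 0.9176]}
0.1 0.1547 [ 9.76135788e-01  2.17160252e-01 -4.57894183e-05 -5.88474766e-04] [-0.03045223  0.78175868  0.30703934]
```

View pics/top0.png

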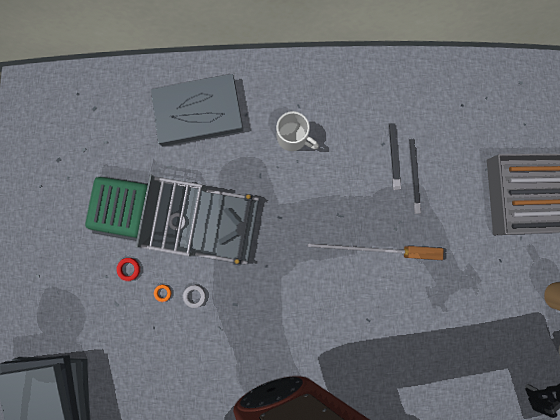

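View pics/side0.png

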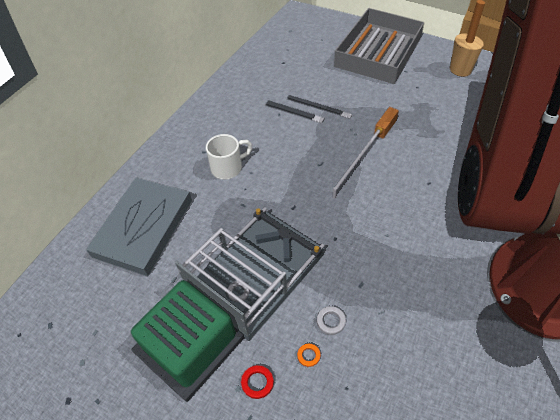

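Both views show the guard with its green motor on the robot's left, the rod at top (310–445, 245–255) and the mug at (293,130). The chisels are at (395,155) and (415,175). Ring candidates in the top picture:
- grey ring under the bars, about (178,221)
- large grey ring on the bench, (195,296)
- orange ring, (162,293)
- red ring, (128,268)

The description fits the grey one under the guard, so I'll check it in a crop.

```bash
python3 - <<'E'
import cv2
im=cv2.imread("pics/top0.png")
cv2.imwrite("pics/topcrop.png",cv2.resize(im[165:315,80:280],None,fx=4,fy=4,interpolation=cv2.INTER_CUBIC))
a=cv2.resize(im[230:270,300:460],None,fx=5,fy=5,interpolation=cv2.INTER_CUBIC)
cv2.imwrite("pics/rodcrop.png",a)
E
```

```text
(no output)
```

View pics/topcrop.png

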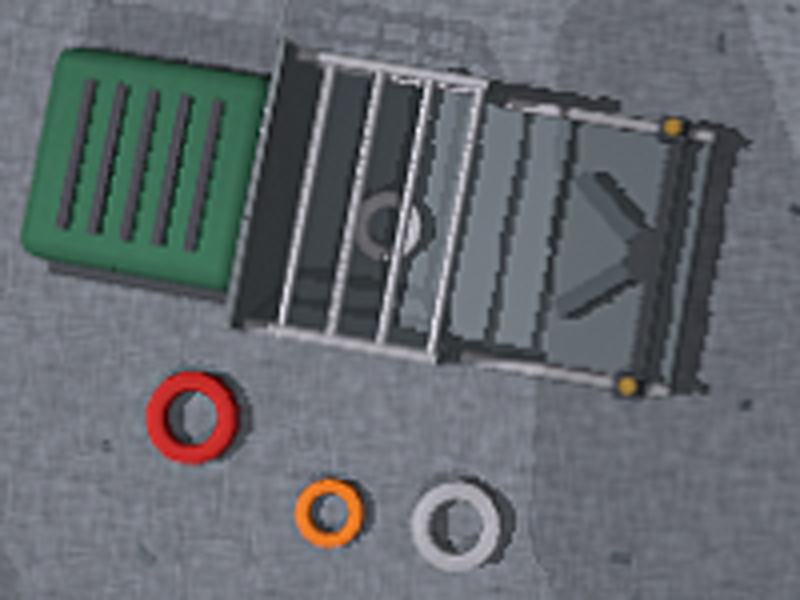

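View pics/rodcrop.png

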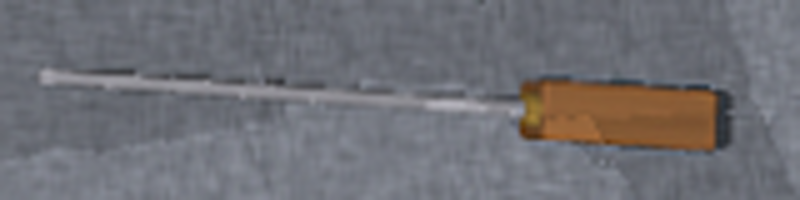

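The ring at crop (393,225), which is full-frame (178.2,221.3), is the smaller grey one under the bars, so that is the collar. The rod's hook end is at full (309,245.5) and the handle's end at (444,253). Next I'll work out world positions.

```bash
cat > h.py <<'E'
from workcell import *
import cv2,numpy as np
from scipy.optimize import least_squares
from scipy.spatial.transform import Rotation as Rot
def ray(p,uv):
    u=cv2.undistortPoints(np.array([[uv]],float),p["mtx"],np.array(p["dist_coeffs"]))[0,0]
    R=np.array(p["R"]);t=np.array(p["t"])
    return -R.T@t, R.T@np.array([u[0],u[1],1.])
def at(p,uv,z):
    c,d=ray(p,uv); return c+d*(z-c[2])/d[2]
def tri(obs):
    A=np.zeros((3,3));b=np.zeros(3);L=[]
    for p,uv in obs:
        c,d=ray(p,uv);d=d/np.linalg.norm(d);P=np.eye(3)-np.outer(d,d);A+=P;b+=P@c;L.append((c,P))
    X=np.linalg.solve(A,b); return X,max(np.linalg.norm(P@(X-c)) for c,P in L)
def proj(p,X):
    R=np.array(p["R"]);return cv2.projectPoints(np.array(X,float).reshape(-1,3),cv2.Rodrigues(R)[0],np.array(p["t"]),np.array(p["mtx"]),np.array(p["dist_coeffs"]))[0][:,0]
def quat(yaw):  # tool down, jaws (tool y) perpendicular to the rod; yaw = rod's yaw (its +y direction = yaw+90deg)
    # tool x along rod +y (world angle yaw+90), z down
    a=yaw+np.pi/2
    x=np.array([np.cos(a),np.sin(a),0]);z=np.array([0,0,-1.]);y=np.cross(z,x)
    return Rot.from_matrix(np.c_[x,y,z]).as_quat()
E
python3 - <<'E'
from h import *
np.set_printoptions(precision=4,suppress=True)
T=camera_params("top");S=camera_params("side")
f=lambda x,y:(80+x/4,165+y/4)
print("knobL",tri([(T,f(672,126)),(S,(259,211))]),"knobR",tri([(T,f(627,385)),(S,(318,248))]))
h=at(T,(309,245.3),.03);a=at(T,(300+718/5,230+120/5),.04);b=at(T,(300+540/5,230+110/5),.04)
print("rod",h,a,b, h-a,np.linalg.norm((h-a)[:2]))
for z in (0.01,.02,.03,.04): 
    print(z,"collar",at(T,f(393,225),z+.01),"Vapex",at(T,f(640,255),z+.016))
W=camera_params("wrist");print(W["mtx"],current_tcp_pos()); 
R=np.array(W["R"]);print(R,-R.T@np.array(W["t"]))
E
```

```text
knobL (array([0.6315, 0.1244, 0.0477]), np.float64(0.002116497952888252)) knobR (array([0.4737, 0.1549, 0.049 ]), np.float64(0.002533086177975176))
rod [ 0.51   -0.0217  0.03  ] [ 0.4772 -0.3561  0.04  ] [ 0.4855 -0.2655  0.04  ] [ 0.0328  0.3344 -0.01  ] 0.33595899779867183
0.01 collar [0.5795 0.3056 0.02  ] Vapex [0.556  0.1485 0.026 ]
0.02 collar [0.5787 0.3031 0.03  ] Vapex [0.5554 0.1475 0.036 ]
0.03 collar [0.5779 0.3005 0.04  ] Vapex [0.5548 0.1466 0.046 ]
0.04 collar [0.5771 0.298  0.05  ] Vapex [0.5542 0.1456 0.056 ]
[[300.1302   0.     284.2041]
 [  0.     300.1302 213.1887]
 [  0.       0.       1.    ]] [ 0.2225 -0.4753  0.4042]
[[ 0.4224 -0.9064 -0.0009]
 [-0.8673 -0.4044  0.2902]
 [-0.2634 -0.1218 -0.957 ]] [ 0.2885 -0.4444  0.3732]
```

```bash
python3 - <<'E'
from h import *
import pickle
q=quat(-0.19)
out={}
print(ik([.565,.25,.40],q), ik([.545,.17,.33],q))
for n,p in (("A",[.565,.25,.40]),("B",[.55,.19,.33])):
    movep(p,q); wait(.3)
    W=camera_params("wrist"); im=camera("wrist"); out[n]=W; cv2.imwrite(f"pics/w{n}.png",im[:,:,::-1])
pickle.dump(out,open("w.pkl","wb")); print(current_time(),current_wrist_force(),current_joint_positions())
a=cv2.imread("pics/wA.png");b=cv2.imread("pics/wB.png")
cv2.imwrite("pics/wB2.png",cv2.resize(b,None,fx=1.4,fy=1.4,interpolation=cv2.INTER_CUBIC))
cv2.imwrite("pics/wA2.png",cv2.resize(a,None,fx=1.4,fy=1.4,interpolation=cv2.INTER_CUBIC))
E
```

```text
[0.29831353 0.4727064  0.10751197 1.2056019  0.         2.05910985] [ 0.17431934  0.42728873 -0.15452641  0.98898119  0.          1.93511567]
4.0833 [-0.72423334 -0.10835774 -0.0682959 ] [ 2.07868288e-01  4.46896996e-01 -1.21353984e-01  1.00127605e+00
  3.64153485e-05  1.96787560e+00]
```

View pics/wB2.png

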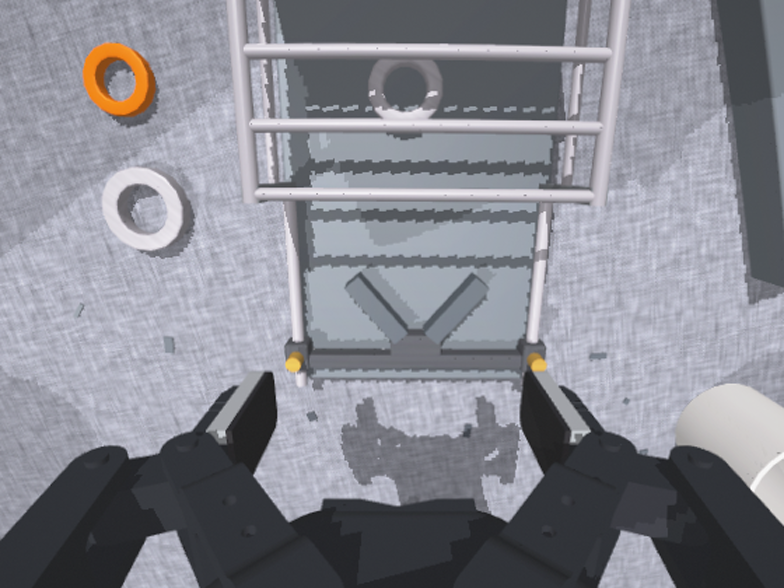

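View pics/wA2.png

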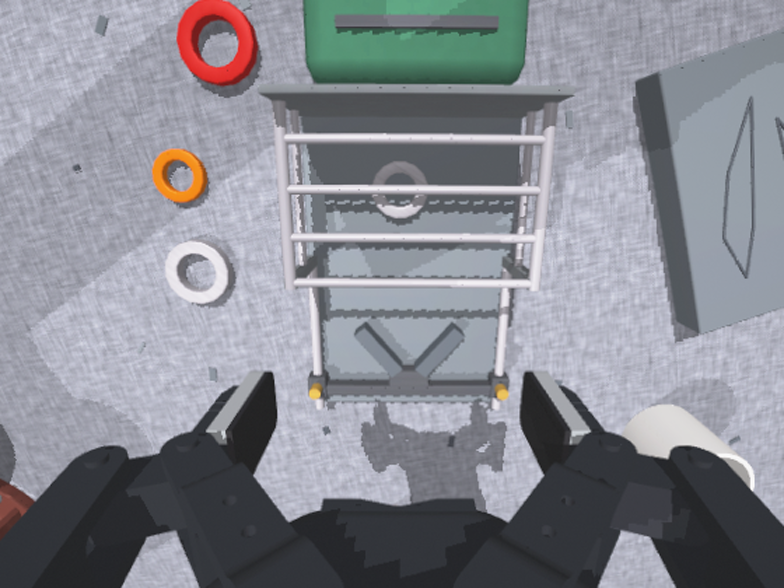

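Picture B (enlarged 1.4×) shows the collar at (405,88), cheek tips at (347,287), (363,273), (474,274) and (489,287), and clamps at (293,362) and (538,362). In A the collar is at (400,189). Now I'll triangulate.

```bash
python3 - <<'E'
from h import *
import pickle
np.set_printoptions(precision=4,suppress=True)
w=pickle.load(open("w.pkl","rb"));A,B=w["A"],w["B"];T=camera_params("top")
g=lambda a:np.array(a)/1.4
f=lambda x,y:(80+x/4,165+y/4)
pts={"collar":((400,189),(405,88),f(393,225)),"chLo":((356,332),(347,287),None),"chLi":((369,323),(363,273),f(600,172)),"chRi":((452,324),(474,274),None),"chRo":((464,333),(489,287),None),
"barL":((288,283),(250,194),None),"barR":((540,284),(602,195),f(487,88)),
"knL":((315,392),(293,362),f(627,385)),"knR":((502,392),(538,362),f(672,126))}
P={}
for k,v in pts.items():
    o=[(A,g(v[0])),(B,g(v[1]))]
    if v[2] is not None:o.append((T,v[2]))
    X,e=tri(o);P[k]=X;print(k,X,round(e,4))
for l,r in (("chLi","chRi"),("chLo","chRo"),("barL","barR"),("knL","knR")):
    d=P[r]-P[l];print(l,"mid",(P[r]+P[l])/2,"len",np.linalg.norm(d),"yaw",np.arctan2(d[1],d[0]))
m1=(P["barL"]+P["barR"])/2;m2=(P["knL"]+P["knR"])/2;d=m1-m2;print("axis yaw",np.arctan2(-d[0],d[1]))
E
```

```text
collar [0.5782 0.3083 0.0177] 0.0026
chLo [0.5151 0.1944 0.0203] 0.0003
chLi [0.5571 0.1973 0.0583] 0.0559
chRi [0.5998 0.1912 0.0352] 0.0004
chRo [0.6089 0.1795 0.0313] 0.0004
barL [0.4936 0.2662 0.0998] 0.0006
barR [0.6562 0.2323 0.0956] 0.004
knL [0.4742 0.157  0.0477] 0.0022
knR [0.6327 0.1253 0.0454] 0.0011
chLi mid [0.5784 0.1942 0.0467] len 0.04891112516783094 yaw -0.14234168336968236
chLo mid [0.562  0.1869 0.0258] len 0.09559947258914767 yaw -0.15811686195434074
barL mid [0.5749 0.2493 0.0977] len 0.16612919828983624 yaw -0.20571686623872232
knL mid [0.5535 0.1412 0.0465] len 0.16166296214430373 yaw -0.1975174981869007
axis yaw -0.19552833580637866
```

```bash
python3 - <<'E'
from h import *
import pickle
np.set_printoptions(precision=4,suppress=True)
w=pickle.load(open("w.pkl","rb"));A,B=w["A"],w["B"];T=camera_params("top");S=camera_params("side")
f=lambda x,y:(80+x/4,165+y/4)
obs=[("c",A,(400,189)),("c",B,(405,88)),("c",T,f(393,225)),
("Lo",A,(356,332)),("Lo",B,(347,287)),("Li",A,(369,323)),("Li",B,(363,273)),("Ri",A,(452,324)),("Ri",B,(474,274)),("Ro",A,(464,333)),("Ro",B,(489,287)),("Ri",T,f(600,172)),
("bL",A,(288,283)),("bL",B,(250,194)),("bR",A,(540,284)),("bR",B,(602,195)),("bR",T,f(487,88)),
("kL",A,(315,392)),("kL",B,(293,362)),("kR",A,(502,392)),("kR",B,(538,362)),("kL",T,f(627,385)),("kR",T,f(672,126)),("kR",S,(259,211)),("kL",S,(318,248))]
obs=[(n,p,np.array(u)/(1.4 if p is A or p is B else 1)) for n,p,u in obs]
def model(v):
    mx,my,yaw,h,s,cx,cy,b,zb,k,yk,zk=v
    L={"c":(cx,cy,.01),"Lo":(-.0426,s-.0077,.016),"Li":(-.0334,s,.016),"Ri":(.0334,s,.016),"Ro":(.0426,s-.0077,.016),
    "bL":(-b,.0,zb),"bR":(b,.0,zb),"kL":(-k,yk,zk),"kR":(k,yk,zk)}
    c,sn=np.cos(yaw),np.sin(yaw)
    return {n:np.array([mx+c*x-sn*y,my+sn*x+c*y,h+z]) for n,(x,y,z) in L.items()}
def res(v):
    M=model(v); return np.concatenate([(proj(p,M[n])[0]-u) for n,p,u in obs]+[[(v[8]-.074)/.002]])
v0=[.575,.25,-.195,.024,-.06,0,.05,.08,.074,.08,-.11,.02]
r=least_squares(res,v0,loss="soft_l1");print(dict(zip("mx my yaw h s cx cy b zb k yk zk".split(),r.x.round(4))),"rms",np.sqrt(np.mean(r.fun**2)))
print(r.fun[:-1].reshape(-1,2).round(1).tolist()); M=model(r.x);print(M["c"],np.sqrt(np.diag(np.linalg.inv(r.jac.T@r.jac)))[:7])
E
```

```text
{'mx': np.float64(0.5746), 'my': np.float64(0.2506), 'yaw': np.float64(-0.196), 'h': np.float64(0.0298), 's': np.float64(-0.0507), 'cx': np.float64(-0.0089), 'cy': np.float64(0.0558), 'b': np.float64(0.0814), 'zb': np.float64(0.0729), 'k': np.float64(0.0812), 'yk': np.float64(-0.112), 'zk': np.float64(0.016)} rms 1.8583631011097905
[[-0.2, 1.7], [0.4, -0.4], [-2.6, 0.6], [1.6, 1.4], [2.2, -1.6], [0.2, 1.6], [1.1, -0.1], [-0.9, 1.1], [-1.4, -0.5], [-1.8, 0.9], [-2.1, -1.2], [-9.7, 3.9], [1.0, 0.0], [-0.8, -0.3], [-2.2, -0.0], [0.4, 0.6], [-2.6, -1.2], [0.2, -0.4], [0.9, 0.4], [0.6, -0.0], [0.2, 1.0], [-0.2, 1.2], [0.2, 0.5], [-1.4, 0.4], [-1.3, 1.4]]
[0.5767 0.3072 0.0398] [0.0004 0.0006 0.0036 0.0031 0.0009 0.0009 0.0012]
```

```bash
cat >> h.py <<'E'
def F(n=8):
    a=[];b=[]
    for _ in range(n):
        wait(.01);a.append(current_wrist_force());b.append(current_ft_torque())
    return np.mean(a,0),np.mean(b,0)
E
python3 - <<'E'
from h import *
np.set_printoptions(precision=4,suppress=True)
ry=-.098;q=quat(ry);d=np.array([-np.sin(ry),np.cos(ry)])
g=np.array([.4816,-.3113])+.025*d
zt=.024+.1547
movep([*g,zt+.10],q);move_linear([*g,zt],velocity=.12)
print(F());gripper_close(110);wait(.2);print(current_grip_width(),current_tcp_pos(),F())
move_linear([*g,zt+.08],velocity=.1);wait(.2)
print("t",current_time(),current_grip_width(),F())
im=camera("top");cv2.imwrite("pics/top1.png",im[:,:,::-1]);s=camera("side");cv2.imwrite("pics/side1.png",s[:,:,::-1])
c=[cv2.resize(i[y:y+100,x:x+200],None,fx=3.9,fy=3,interpolation=cv2.INTER_CUBIC) for i,x,y in ((im,285,205),(s,250,115))]
cv2.imwrite("pics/grasp.png",np.vstack(c)[:,:,::-1])
E
```

```text
(array([ 0.3458, -0.0816, -0.0075]), array([ 0.0149, -0.0171, -0.0043]))
0.028720771078532263 [ 0.4842 -0.2865  0.1792] (array([-0.7007,  0.5172,  5.0855]), array([0.1388, 0.2568, 0.0082]))
t 8.8667 0.02885772646743049 (array([ 0.0138,  0.2112, -2.1397]), array([-0.0546,  0.0094, -0.0092]))
```

View pics/grasp.png

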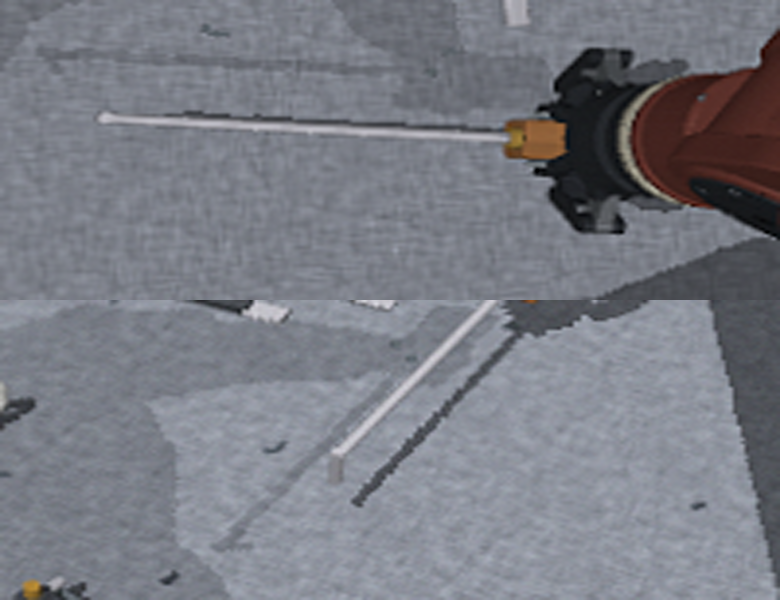

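```bash
python3 - <<'E'
from h import *
np.set_printoptions(precision=4,suppress=True)
T=camera_params("top");S=camera_params("side")
t=(285+102/3.9,205+118/3);s=(250+337/3.9,115+155/3)
print(tri([(T,t),(S,s)]),at(T,t,.114),at(S,s,.114)); R=Rot.from_quat(current_ee_rot()).as_matrix();print(R,current_tcp_pos())
# leg bottom in side view
print(at(S,(250+337/3.9,115+182/3),.08))
E
```

```text
(array([ 0.5102, -0.0209,  0.1092]), np.float64(0.0009388593702352276)) [ 0.511  -0.0202  0.114 ] [ 0.5079 -0.017   0.114 ]
[[ 0.0978  0.9952 -0.0004]
 [ 0.9952 -0.0978  0.0003]
 [ 0.0003 -0.0004 -1.    ]] [ 0.484  -0.2864  0.2584]
[ 0.5072 -0.0212  0.08  ]
```

```bash
python3 - <<'E'
import cv2,numpy as np
a=cv2.imread("pics/wA.png")[105:165,250:320];b=cv2.imread("pics/wB.png")[25:100,250:330];t=cv2.imread("pics/top0.png")[195:245,150:210]
z=lambda i,f:cv2.resize(i,None,fx=f,fy=f,interpolation=cv2.INTER_CUBIC)
A,B,T=z(a,5),z(b,5),z(t,5)
o=np.zeros((600,800,3),np.uint8);o[:300,:350]=A;o[:375,400:800]=B;o[310:560,:300]=T
cv2.imwrite("pics/ring.png",o)
E
```

```text
(no output)
```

View pics/ring.png

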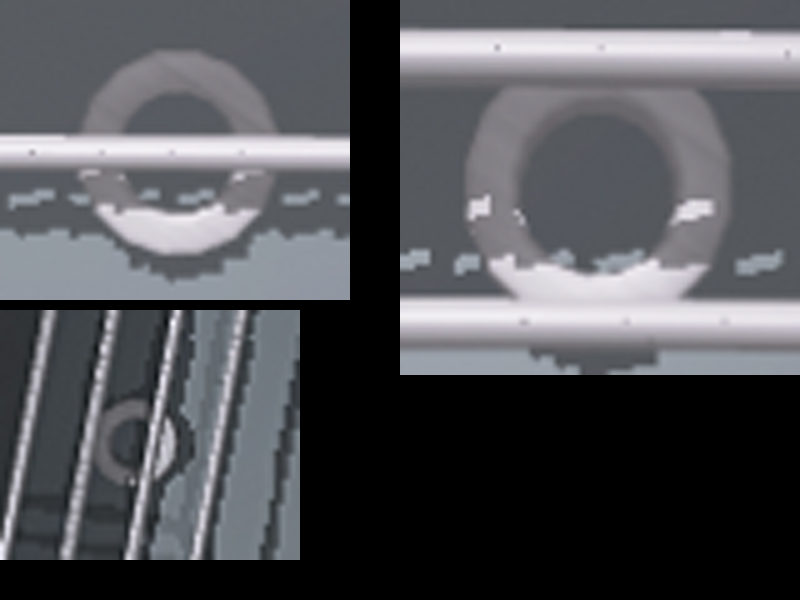

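```bash
cat >> h.py <<'E'
M=np.array([.5746,.2506]);YAW=-.196;Q=quat(YAW)
DX=np.array([np.cos(YAW),np.sin(YAW)]);DY=np.array([-np.sin(YAW),np.cos(YAW)])
def tcp(x,y,zb): # hook (guard frame x,y; world height zb of leg's lower end) -> TCP
    p=M+x*DX+y*DY-.265*DY; return [*p,zb+.1787]
def hook():
    t=np.array(current_tcp_pos());p=t[:2]+.265*DY-M;return np.array([p@DX,p@DY,t[2]-.1787])
E
python3 - <<'E'
from h import *
np.set_printoptions(precision=3,suppress=True)
movep(tcp(-.0084,-.07,.085),Q)
move_linear(tcp(-.0084,-.024,.08),velocity=.1)
move_linear(tcp(-.0084,-.024,.040),velocity=.08);wait(.3)
f0,t0=F(15);print("base",f0,t0,"t",current_time())
z=.040
while z>.017:
    z-=.001;move_linear(tcp(-.0084,-.024,z),velocity=.02);f,t=F(5)
    print(round(z,4),hook(),f-f0,t-t0)
    if f[2]-f0[2]>1.2 or np.linalg.norm((t-t0)[:2])>.2: break
move_linear(tcp(-.0084,-.024,z+.016),velocity=.05)
print(current_time());im=camera("side");cv2.imwrite("pics/side2.png",im[:,:,::-1])
E
```

```text
base [ 0.086 -0.044 -2.004] [-0.059  0.013  0.007] t 11.575
0.039 [-0.008 -0.024  0.039] [0.401 0.161 0.004] [-0.015  0.004 -0.021]
0.038 [-0.008 -0.024  0.038] [-0.101  0.207 -0.055] [-0.038  0.015  0.005]
0.037 [-0.008 -0.024  0.037] [0.147 0.318 0.035] [ 0.019 -0.002 -0.013]
0.036 [-0.008 -0.024  0.036] [-0.044 -0.022  0.131] [-0.006  0.009  0.006]
0.035 [-0.008 -0.024  0.035] [ 0.129 -0.164  0.276] [-0.003  0.009  0.006]
0.034 [-0.008 -0.024  0.034] [-0.114 -0.193  0.409] [ 0.     0.009 -0.019]
0.033 [-0.008 -0.024  0.033] [-0.421  0.361 -0.01 ] [ 0.022 -0.008  0.006]
0.032 [-0.008 -0.024  0.032] [0.167 0.279 0.049] [0.004 0.007 0.006]
0.031 [-0.008 -0.024  0.031] [-0.262  0.001  0.246] [0.021 0.017 0.017]
0.03 [-0.008 -0.024  0.03 ] [0.024 0.375 0.054] [ 0.002  0.02  -0.001]
0.029 [-0.008 -0.024  0.029] [-0.014 -0.172  0.366] [ 0.009 -0.001 -0.008]
0.028 [-0.008 -0.024  0.028] [-0.165 -0.34   0.059] [ 0.005  0.002 -0.002]
0.027 [-0.008 -0.024  0.027] [ 0.079 -0.197  0.056] [0.002 0.012 0.02 ]
0.026 [-0.008 -0.024  0.026] [-0.079  0.379 -0.152] [ 0.051 -0.008 -0.034]
0.025 [-0.008 -0.024  0.025] [-0.39  -0.553  1.429] [ 0.185 -0.051 -0.004]
16.4167
```

```bash
python3 - <<'E'
from h import *
import pickle
np.set_printoptions(precision=4,suppress=True)
w=pickle.load(open("w.pkl","rb"));T=camera_params("top")
G=lambda X:np.array([(X[:2]-M)@DX,(X[:2]-M)@DY])
for p,u in ((w["A"],(285.6,135.6)),(w["B"],(289.6,62.4)),(T,(177.2,221.4))): print(G(at(p,u,.0355)))
for n,us in (("A",[(356,332),(369,323),(452,324),(464,333),(288,283),(540,284)]),("B",[(347,287),(363,273),(474,274),(489,287),(250,194),(602,195)])):
    for i,u in enumerate(us): print(n,i,G(at(w[n],np.array(u)/1.4,.0415 if i<4 else .0995)))
E
```

```text
[-0.0088  0.0568]
[-0.0089  0.0567]
[-0.0072  0.0533]
A 0 [-0.0449 -0.0583]
A 1 [-0.0339 -0.0502]
A 2 [ 0.035  -0.0509]
A 3 [ 0.0454 -0.0589]
A 4 [-0.0832 -0.0008]
A 5 [ 0.0846 -0.0008]
B 0 [-0.0451 -0.0609]
B 1 [-0.0347 -0.0517]
B 2 [ 0.0354 -0.052 ]
B 3 [ 0.0455 -0.0605]
B 4 [-0.082  -0.0003]
B 5 [0.0827 0.0003]
```

```bash
python3 - <<'E'
from h import *
np.set_printoptions(precision=3,suppress=True)
f0,t0=F(15)
def rd(n=5):
    f,t=F(n);f=f-f0;return np.array([f[:2]@DX,f[:2]@DY,f[2]]),t-t0
move_linear(tcp(-.0085,.056,.041),velocity=.06);print("in",hook(),*rd())
for z in (.037,.035,.033,.031,.029,.0275):
    move_linear(tcp(-.0085,.056,z),velocity=.03);f,t=rd();print(z,f,t)
    if f[2]>1.5 or np.linalg.norm(t[:2])>.2: print("contact");break
print(current_time())
im=camera("side");cv2.imwrite("pics/side3.png",im[:,:,::-1])
b=camera("top");o=np.hstack([cv2.resize(im[200:330,180:330],None,fx=2.6,fy=3),cv2.resize(b[165:275,130:280],None,fx=2.6,fy=390/110)])
cv2.imwrite("pics/in.png",o[:,:,::-1])
E
```

```text
in [-0.008  0.056  0.041] [ 0.031 -0.387 -0.083] [ 0.01   0.007 -0.008]
0.037 [ 0.057 -0.182 -0.32 ] [ 0.014 -0.007  0.016]
0.035 [-0.14  -0.048  0.32 ] [ 0.028  0.014 -0.007]
0.033 [ 0.006 -0.03   0.069] [0.03  0.022 0.005]
0.031 [ 0.247 -0.195  0.027] [0.013 0.03  0.014]
0.029 [ 0.091 -0.657  0.284] [0.009 0.038 0.007]
0.0275 [-0.158 -0.124 -0.188] [ 0.012  0.019 -0.01 ]
19.9
```

View pics/in.png

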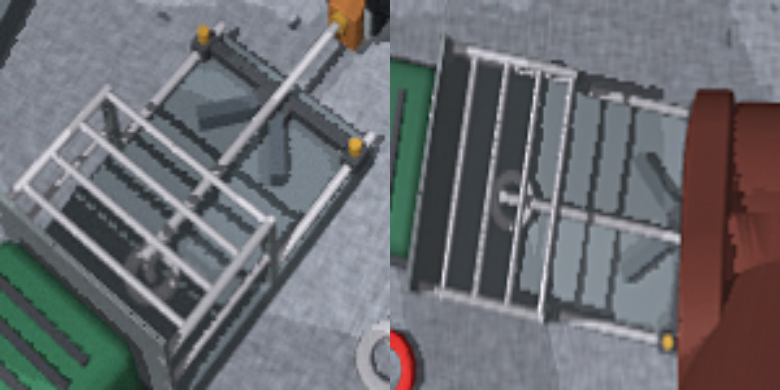

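The top crop shows the rod's end inside the bore, and no contact was felt while lowering. Next I'll draw it out, with force-guarded steps near the V.

```bash
cat > pull.py <<'E'
from h import *
np.set_printoptions(precision=3,suppress=True)
Z=.0275
f0,t0=F(25)
def rd(n=6):
    f,t=F(n);f=f-f0;return np.array([f[:2]@DX,f[:2]@DY,f[2]]),t-t0
pts=[(-.0085,.040),(-.0085,.030),(-.004,.0),(.0003,-.03),(.0003,-.045),(.0003,-.053)]
ok=True
for x,y in pts:
    move_linear(tcp(x,y,Z),velocity=.05);f,t=rd(4);print(y,f,t)
    if abs(f[1])>4 or abs(f[0])>4: print("STOP");ok=False;break
y=-.053
while ok and y>-.088:
    step=.001 if f[1]<1.5 else .0004
    y-=step;move_linear(tcp(.0003,y,Z),velocity=.01);f,t=rd(5);print(round(y,4),hook()[1],f,t[:2])
    if f[1]>6: break
print(current_time())
import json;json.dump(dict(f0=f0.tolist(),t0=t0.tolist(),y=y),open("st.json","w"))
E
python3 pull.py
```

```text
0.04 [0.236 0.226 0.068] [-0.     0.002  0.018]
0.03 [ 0.098  0.034 -0.319] [-0.004 -0.035 -0.016]
0.0 [0.158 0.276 0.004] [0.013 0.013 0.011]
-0.03 [0.04  0.467 0.161] [-0.001 -0.002  0.008]
-0.045 [-0.054  0.057 -0.04 ] [ 0.02  -0.049  0.012]
-0.053 [-0.166 -0.209 -0.137] [-0.024 -0.007  0.008]
-0.054 -0.05397220746498616 [-0.184 -0.214 -0.035] [-0.015 -0.019]
-0.055 -0.05501587004824848 [-0.343 -0.412 -0.092] [0.031 0.021]
-0.056 -0.056051518340141056 [ 0.155 -0.087 -0.493] [0.01  0.027]
-0.057 -0.05706696384881481 [-0.126 -0.106 -0.201] [-0.004  0.01 ]
-0.058 -0.05806295611111759 [0.044 0.13  0.012] [-0.015  0.001]
-0.059 -0.05904990204442647 [ 0.028 -0.487 -0.034] [-0.035 -0.001]
-0.06 -0.06004176385920699 [-0.274 -0.04  -0.038] [ 0.01  -0.007]
-0.061 -0.06105062334510781 [-0.183 -0.412 -0.291] [ 0.012 -0.027]
-0.062 -0.06206088780789038 [ 0.424 -0.287 -0.15 ] [-0.008 -0.008]
-0.063 -0.06304152888994162 [ 0.515 -0.051 -0.094] [0.032 0.015]
-0.064 -0.06404802458931547 [-0.23  -0.338 -0.007] [ 0.007 -0.017]
-0.065 -0.06505315489467631 [-0.085  0.091  0.158] [ 0.019 -0.027]
-0.066 -0.06604688864854011 [-0.293  0.172  0.128] [0.007 0.006]
-0.067 -0.06705588897036888 [-0.224 -0.422  0.07 ] [ 0.008 -0.008]
-0.068 -0.06803892157075207 [-0.168 -0.295 -0.113] [-0.002 -0.021]
-0.069 -0.06906473020652523 [ 0.278  0.463 -0.113] [0.032 0.012]
-0.07 -0.07003895209613394 [-0.076  0.163 -0.092] [ 0.022 -0.022]
-0.071 -0.07106024908634997 [0.029 0.146 0.092] [0.018 0.021]
-0.072 -0.07206419895603858 [0.261 0.082 0.301] [-0.028  0.015]
-0.073 -0.07305886043166275 [-0.273 -0.03  -0.202] [ 0.026 -0.01 ]
-0.074 -0.07406896514629205 [ 0.001 -0.131 -0.361] [ 0.022 -0.005]
-0.075 -0.07501200090954427 [-0.392  0.854 -0.465] [ 0.126 -0.037]
-0.076 -0.07558719781231484 [ 0.741  5.073 -0.848] [ 0.89 -0.26]
-0.0764 -0.07576888697748543 [ 0.651  6.591 -1.205] [ 1.165 -0.364]
30.5
```

```bash
python3 - <<'E'
from h import *
im=camera("side");b=camera("top")
o=np.hstack([cv2.resize(im[195:285,210:340],None,fx=3,fy=4.4),cv2.resize(b[170:270,170:300],None,fx=3,fy=3.96)])
cv2.imwrite("pics/v.png",o[:,:,::-1]);cv2.imwrite("pics/side4.png",im[:,:,::-1])
E
```

```text
(no output)
```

View pics/v.png

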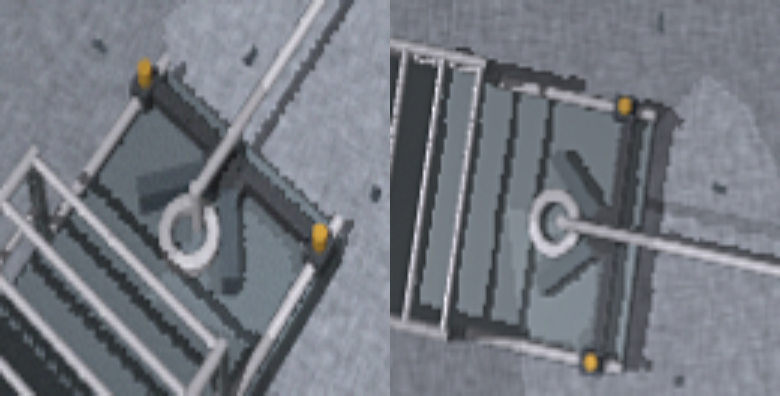

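```bash
cat > hold.py <<'E'
from h import *
import json
np.set_printoptions(precision=3,suppress=True)
st=json.load(open("st.json"));f0=np.array(st["f0"]);t0=np.array(st["t0"]);y=st["y"];Z=.0275
def rd(n=6):
    f,t=F(n);f=f-f0;return np.array([f[:2]@DX,f[:2]@DY,f[2]]),t-t0
f,t=rd(10);print("start",f,t)
for i in range(12):
    if f[1]>9.2: break
    y-=.0003 if f[1]<8.2 else .0002
    move_linear(tcp(.0003,y,Z),velocity=.005);f,t=rd(6);print(round(y,5),f,t[:2])
h0=current_time()
while current_time()-h0<1.6:
    f,t=rd(8);print("hold",round(current_time()-h0,2),f,t[:2])
    if f[1]>11.2: y+=.0002
    elif f[1]<8.6: y-=.0002
    else: continue
    move_linear(tcp(.0003,y,Z),velocity=.005)
move_linear(tcp(.0003,-.0745,Z),velocity=.01);print("unl",*rd())
move_linear(tcp(.0003,-.067,Z),velocity=.03);print("mid",*rd())
print(current_time())
E
python3 hold.py
```

```text
start [ 0.861  6.621 -1.032] [ 1.139 -0.346 -0.121]
-0.0767 [ 0.354  7.777 -1.195] [ 1.388 -0.419]
-0.077 [ 0.758  9.229 -1.345] [ 1.595 -0.47 ]
hold 0.07 [ 0.547  9.168 -1.605] [ 1.605 -0.478]
hold 0.13 [ 0.728  9.166 -1.579] [ 1.58  -0.467]
hold 0.2 [ 0.332  9.165 -1.73 ] [ 1.602 -0.478]
hold 0.27 [ 0.705  9.222 -1.554] [ 1.596 -0.464]
hold 0.33 [ 0.453  8.869 -1.72 ] [ 1.591 -0.462]
hold 0.4 [ 0.266  9.268 -1.757] [ 1.586 -0.469]
hold 0.47 [ 0.539  9.17  -1.724] [ 1.574 -0.473]
hold 0.53 [ 0.701  9.215 -1.398] [ 1.576 -0.479]
hold 0.6 [ 0.94   9.46  -1.416] [ 1.597 -0.466]
hold 0.67 [ 0.931  9.542 -1.443] [ 1.57  -0.485]
hold 0.73 [ 0.567  8.939 -1.677] [ 1.586 -0.489]
hold 0.8 [ 0.365  9.361 -2.029] [ 1.606 -0.492]
hold 0.87 [ 0.689  9.256 -1.653] [ 1.562 -0.455]
hold 0.93 [ 0.749  9.236 -1.882] [ 1.569 -0.481]
hold 1.0 [ 0.414  9.301 -1.649] [ 1.602 -0.484]
hold 1.07 [ 0.598  9.106 -1.791] [ 1.58  -0.485]
hold 1.13 [ 0.734  9.377 -1.531] [ 1.597 -0.489]
hold 1.2 [ 0.664  9.219 -1.566] [ 1.606 -0.457]
hold 1.27 [ 0.676  9.411 -1.646] [ 1.592 -0.471]
hold 1.33 [ 0.678  9.135 -1.582] [ 1.568 -0.482]
hold 1.4 [ 0.792  9.445 -1.825] [ 1.572 -0.486]
hold 1.47 [ 0.521  9.209 -1.423] [ 1.579 -0.483]
hold 1.53 [ 0.568  9.194 -1.665] [ 1.615 -0.491]
hold 1.6 [ 0.332  9.382 -1.576] [ 1.581 -0.479]
hold 1.67 [ 0.613  9.28  -1.603] [ 1.589 -0.466]
unl [-0.081 -0.067 -0.219] [ 0.021 -0.006 -0.001]
mid [-0.176  0.008  0.449] [ 0.001  0.004 -0.012]
33.85
```

```bash
python3 - <<'E'
from h import *
np.set_printoptions(precision=4,suppress=True)
move_linear(tcp(.0003,-.067,.045),velocity=.04);print(F(4))
move_linear(tcp(.0003,-.067,.095),velocity=.12)
movep([.484,-.2865,.095+.1787],quat(-.098));wait(.2)
b=camera("top");s=camera("side");print(current_time(),F(5))
cv2.imwrite("pics/top5.png",b[:,:,::-1]);cv2.imwrite("pics/side5.png",s[:,:,::-1])
z=lambda i,f:cv2.resize(i,None,fx=f,fy=f,interpolation=cv2.INTER_CUBIC)
o=np.zeros((600,800,3),np.uint8)
o[:400,:400]=z(b[190:270,190:270],5);o[:400,400:800]=z(s[195:275,235:315],5)
o[410:600,:480]=cv2.resize(b[225:265,300:420],(480,190))
cv2.imwrite("pics/after.png",o[:,:,::-1])
E
```

```text
(array([-0.1012, -0.0796, -1.9508]), array([-0.0612,  0.0316,  0.0088]))
36.2 (array([-0.0387,  0.2117, -1.7251]), array([-0.0418,  0.035 , -0.013 ]))
```

View pics/after.png

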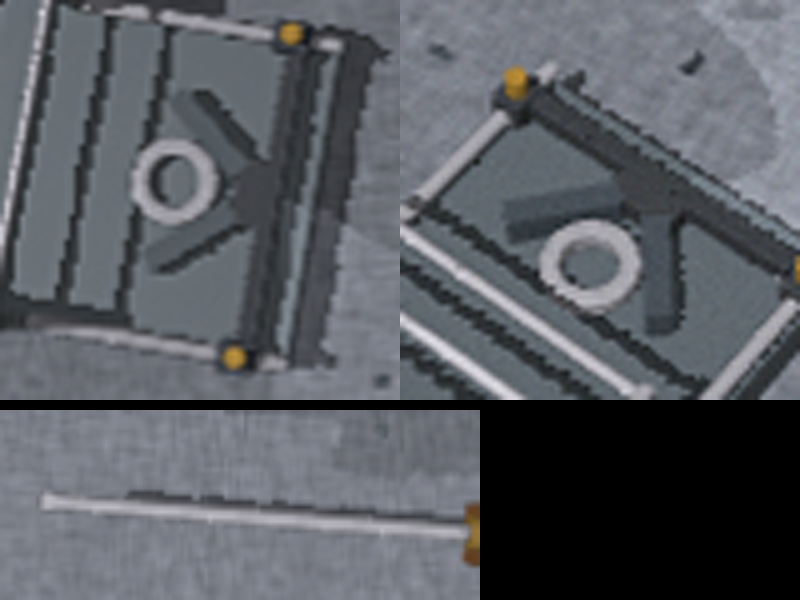

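```bash
python3 - <<'E'
from h import *
np.set_printoptions(precision=4,suppress=True)
T=camera_params("top");S=camera_params("side")
G=lambda X:np.array([(X[:2]-M)@DX,(X[:2]-M)@DY])
t=lambda x,y:(190+x/5,190+y/5)
c=G(at(T,t(174.5,180.5),.0355));k1=G(at(T,t(290,33),.046));k2=G(at(T,t(233,357),.046))
print("collar top",c,"knobs",k1,k2,(k1+k2)/2,"collar side",G(at(S,(235+190/5,195+265/5),.0355)))
# put down
zt=.1787
move_linear([.484,-.2865,zt+.015],velocity=.08);f0,_=F(8);z=.015
while z>-.002:
    z-=.0015;move_linear([.484,-.2865,zt+z],velocity=.03);f,tt=F(4)
    if f[2]-f0[2]>2: break
print("down",z,f-f0,current_time())
E
```

```text
collar top [ 0.0014 -0.0667] knobs [ 0.0822 -0.1114] [-0.0787 -0.1116] [ 0.0017 -0.1115] collar side [-0.0023 -0.0637]
down 2.168404344971009e-18 [-1.108   0.9496  7.4151] 40.2917
```

The collar is 0.3 mm off the fence clamps' midline in the top view, so it is centred. Next I'll let go of the rod, back off and check it.

```bash
python3 - <<'E'
from h import *
np.set_printoptions(precision=3,suppress=True)
release();wait(.4);print(F(4))
p=current_tcp_pos();move_linear([.484,-.2865,p[2]+.15],velocity=.1);wait(.5)
movep([.30,-.42,.38],quat(-.098));wait(.3)
print(current_time(),current_grip_width())
b=camera("top");cv2.imwrite("pics/top6.png",b[:,:,::-1])
d=cv2.absdiff(b,cv2.cvtColor(cv2.imread("pics/top0.png"),cv2.COLOR_BGR2RGB)).max(2)
for n,(x,y,w,h) in dict(mug=(270,105,65,50),chis=(380,120,50,95),V=(200,190,50,70)).items(): print(n,(d[y:y+h,x:x+w]>40).sum())
s=camera("side");o=np.hstack([b[160:300,180:470],s[90:230,270:420]])
cv2.imwrite("pics/end.png",cv2.resize(o,(800,255))[:,:,::-1])
E
```

```text
(array([ 0.002, -0.055, -0.265]), array([ 0.001, -0.024, -0.01 ]))
44.6917 0.0855760221466523
mug 0
chis 0
V 138
```

View pics/end.png

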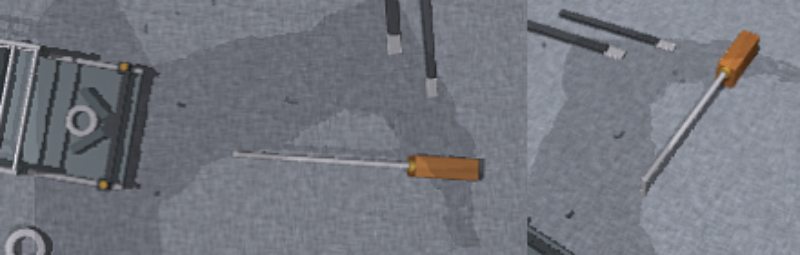

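The rod lies flat on the bench clear of the tray, the collar sits in the V, and the mug and chisels haven't moved. I'm handing in.

```bash
python3 -c "
from workcell import *
job_done();print(current_time())"
```

```text
the job is handed in; nothing more can be done
the job is handed in; nothing more can be done
```

The collar is out from under the guard and sitting in the V, and the rod is back on the bench. I handed the job in at about 45 s of the 62 s allowed; no verdict was reported.

**What I did:** I gripped the rod's handle and touched the hook lightly to the open tray to find its height. I then lowered the hook into the collar's bore under the guard and drew the collar out. The fence showed by feel when the hook was about 75 mm out. I held a steady pull of about 9.2 N for about 1.7 s, unloaded, lifted clear and laid the rod where it had been.

**Last checks:**
- **Collar:** it rests against both cheeks, about 65 mm out from the mouth. It is 0.3 mm off the middle line, measured against the fence clamps in the top camera.
- **Disagreement:** in my absolute tray frame the two cameras put the collar's sideways position at +1.4 mm (top) and −2.3 mm (side). Both are within the tolerance.
- **Rod:** it lies flat on the bench, well away from the tray.
- **Rod set-down:** the force peaked at about 7 N, on the bench only.
- **Mug and chisels:** the before-and-after images show no change.

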